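# Slide the filter carton through the lips into the free drawer bay

## Robot

A 6-joint arm with a two-finger parallel gripper is mounted at the origin on the work surface. World frame = base frame: x ahead of the robot, y to its left, z up, the work surface at z = 0. Lengths are in mm, angles in rad, forces in N, time in s.
With the tool pointing down it reaches from about 225 to 725 mm from the base axis. Payload 3.1 kg.
Tool frame: the origin (TCP) lies between the finger pads; the fingertips stand 11 mm ahead of it and the grasp point (between the pads) lies 8 mm behind it (arm.finger_overhang is the distance from the TCP to the fingertips, in mm); y points along the fingers, x is the direction in which the jaws open and shut, and the axes are right-handed (so a half turn about y gives the same grasp; the last joint's range is limited). The gripper opens to 85 mm and grips with 20 to 120 N. Pads are 22 mm wide; open, the fingers measure 114 mm over their backs; the gripper's body (76 mm by 85 mm) begins 54 mm behind the grasp point. The pads swing forward as they close: fully open they stand 13 mm farther back than shut.
Start: joints at [1.181, 0.048, 0.099, 1.622, 0, 1.443], TCP at [135.888, 507.101, 242.312] pointing down, gripper open.
Joint ranges: [-2.91, 2.91], [-0.99, 1.94], [-1.21, 1.42], [-2.12, 2.29], [-1.49, 1.47], [-3.14, 3.14]. Speed limits (rad/s): [2.79, 2.79, 3.14, 3.14, 3.14, 3.14].

## Interface

Orientations are given as [roll, pitch, yaw] about the fixed x, y, z axes, in that order (R = Rz(yaw) Ry(pitch) Rx(roll)).
In Python, from rig import arm gives the robot as it stands. The module is installed in compiled form; this text tells all that it offers.
- The arm moves only by the tool drive_tool, never from a script. Its argument "commands" is a list of rows, each an object of numbers: "tx", "ty", "tz": the shift along the tool's x, y, z in cm; "ax", "ay", "az": the turn, a rotation vector about the tool's x, y, z in degrees; "hand": the closure, from 0 (fully open) to 1 (shut). In form: [{"tx": .., "ty": .., "tz": .., "ax": .., "ay": .., "az": .., "hand": ..}, ...]. A call has 1 to 5 rows; each row shifts and turns the commanded pose from where the row before left it, along the tool's axes as they then stand; what a row does not reach is not made up. A row lasts 1/12 s, in which the tool goes at most 41.7 mm and 7.16 degrees, less where a joint would pass 70% of its speed; a pose out of reach is approached as far as the arm can. A call is refused whole if a number of a shift passes 4.17 or a number of a turn 7.16, either way. A call with a gripper value outside its range is refused whole. The fingers move at their own pace and stop on an object; "force" is the grip in N (left out, the last holds). Time passes only in rows, so rows that do not move let the fingers close. It gives the time, the measured TCP pose, the force and the opening at its end, in the units of the state.
- arm.sense(): the state, without advancing time (a new reading comes with each control period).
- arm.camera(name): name is "scene" or "top" or "wrist"; returns the picture (384x512x3 uint8, red, green, blue); there is no depth.
- arm.get_calibration(name): a dict with "intrinsics" (3x3 intrinsics, pixels), "R" (3x3) and "t" (3): a world point X has camera coordinates R X + t. Camera axes: x right, y down, z forward; pixel columns grow to the right and rows downward; lengths in mm; the calibration is good to about 2 mm. A picture is of the moment at which its call begins: read the wrist's pose just before it. get_calibration takes no time and is no camera call; for the wrist camera it gives the pose at the moment of the call.
- arm.finish_job(): hands the job in, once; it reports no verdict.
Trained networks look in the newest picture that a camera, given by its name, has taken for a name from the list of things; names that differ only in an ending like _2 or _b are one class to them, and where a whole thing is asked for, a point or a joint stands for the part that bears it (a point fixed in the world has none). Each returns a list of dicts, best first, with "score" (0 to 1); they miss things now and then, are a little off and sometimes report something else, mostly with a low value. They report only what shows in the picture. A call takes as long as a camera call. They do not tell look-alikes from the thing itself.
- arm.boxes_of(camera, query): "at" ([x, y, z] in mm, in world coordinates, good to about 4 mm: the middle of the surface that is visible of it).
- arm.trace(camera, query): "pixels" (384x512 bool, what is visible of it).
The state is a dict: "t": time; "joint_positions": joint angles; "joint_velocities": joint speeds; "effort": joint torques, N m; "tool_pos": TCP position; "eef_rot": TCP orientation; "contact_force": force on the tool from outside, world axes, zero at the start; "wrist_torque": the same for the moment, N m; "opening": finger opening in mm.
Only numpy, scipy, OpenCV 4.12 (cv2) and the standard library are available. Lean on these libraries where they do the work, as an engineer would, in place of code of your own. Each camera call takes 0.05 s, during which the arm holds its last target. There are 200 camera calls.

## Task

A parts drawer lies on the bench with a white filter carton loose in its front compartment. With the fingertips, push that carton along the drawer floor, without picking it up or tipping it, through the narrow gap between the lips of whichever of the two bays behind it is free, until it sits square and fully home against the drawer's rear wall. Leave the yellow carton and the other filters where they are.

Things in the scene. Friction and masses are not known exactly. Their poses are not given: they have to be found in the camera images.
- drawer: grey-blue steel parts drawer, fixed, blue front panel towards the robot. Origin on the bench under its middle; x points from front panel to rear wall, y left, z up. Floor top at z = 6 mm. Inside: x = -175 (front panel, 72 mm high) to +175 mm (rear wall, 60 high). Partitions 61 mm high, 3 mm thick, at y = -201 and +201 bound the front compartment, which runs from the front panel to the lips at x = 50 mm
- gap_left (a point): middle of the gap into the left (+y) bay, on the drawer floor: 52 mm behind the drawer's origin, 66 mm to the left. The gap is 104 mm wide, between the edges of two upright steel lips (4 mm thick along x, tops 61 mm above the bench). Behind the lips the bay is 130 mm wide and 121 mm deep up to the rear wall; a middle partition at y = 0 parts the two bays
- gap_right (a point): the same point of the gap into the right (-y) bay, 66 mm to the right of the drawer's middle; same sizes. The lip between the two gaps is 28 mm wide
- white_carton: white filter carton with a blue band round it, 110 mm along its own x, 96 mm along its own y, 50 mm tall, 0.3 to 0.65 kg, loose on the drawer floor in the front compartment, with its x axis turned at most 0.35 rad from the drawer's; origin at the centre of its underside. It slides with friction and stays where it is left
- yellow_carton: yellow carton with a brown band, same size as the white one and lying the same way round, loose; it already fills one of the two bays, the other one is free (a flat green stock card lies on the free bay's floor, it does not hinder sliding); origin at the centre of its underside
- bay_left (a point): where the centre of the white carton's underside is when it is home in the left (+y) bay: on the drawer floor, 120 mm behind the drawer's origin and 66 mm to the left, carton touching the rear wall
- bay_right (a point): the same point of the right (-y) bay, 66 mm to the right of the drawer's middle
- can_left: steel filter can 52 mm across and 60 mm tall, standing in the front compartment near its front left corner; loose bystander to be left where it stands; origin at the centre of its underside
- can_right: steel filter can 52 mm across and 60 mm tall, standing in the front compartment near its front right corner; loose bystander to be left where it stands; origin at the centre of its underside
- can_rear_left: steel filter can 52 mm across and 60 mm tall, standing in the pocket left of the left bay; loose bystander to be left where it stands; origin at the centre of its underside
- can_rear_right: steel filter can 52 mm across and 60 mm tall, standing in the pocket right of the right bay; loose bystander to be left where it stands; origin at the centre of its underside
- pleated_element: orange pleated filter element with black end caps, 175 mm long and 66 mm across, lying along the drawer's x in the left column; loose bystander; origin under its middle
- perforated_element: dark perforated filter element, 175 mm long and 66 mm across, lying along the drawer's x in the right column; loose bystander; origin under its middle
Mind the look-alikes: they are no part of the job. There is more than one size of the white_carton; the job needs the middle-sized.

How it is judged:
By the outcome, as a careful person would: the job done as asked, in the order asked, and still so for the second after the job is handed in, with the robot touching nothing.
It also fails if it takes over 72 s, if anything falls off the work surface, if the arm or the gripper's body presses on something with over 40 N, if the wrist force passes 120 N, or if a joint passes its speed limit or range.

## Working session

There is one attempt and no reset: what is moved stays moved. The work goes in short steps, Python scripts to look and compute and a tool call to move; the robot and the scene stay as the last step left them, time stands still between calls to the robot, and variables do not carry over. Pictures are saved under pics/ and viewed, about 8 in all and at most 12, crops included, and the job is handed in when it is done.

Besides the shell and the picture viewer there is one more tool, called after ">>>" as a command line: name --argument value ..., lists and objects as JSON in quotes. drive_tool: Moves the arm, as the interface text tells. Its arguments: {"type":"object","properties":{"commands":{"type":"array"},"force":{"type":"number"}},"required":["commands"]}

```bash
mkdir -p pics; python3 - <<'E'
from rig import arm
import cv2,numpy as np
np.set_printoptions(precision=3,suppress=True)
ims=[]
for n in("top","scene"):
    im=arm.camera(n); cv2.imwrite(f"pics/{n}0.png",im[...,::-1]); ims.append(im)
    for q in("white_carton","yellow_carton","drawer","can_left","pleated_element","perforated_element"):
        print(n,q,[(np.round(d['at']),round(d['score'],2)) for d in arm.boxes_of(n,q)])
    c=arm.get_calibration(n);print(c)
s=arm.sense();print(s)
E
```

```text
top white_carton [(array([542.,  60.,  58.]), 0.9), (array([248., 275.,  65.]), 0.84), (array([ 516., -226.,   63.]), 0.72), (array([ 262., -248.,   38.]), 0.67)]
top yellow_carton [(array([701., -53.,  55.]), 0.77), (array([556.,  15.,   6.]), 0.51)]
top drawer [(array([566.,  18.,   7.]), 0.76)]
top can_left [(array([451., 176.,  64.]), 0.96)]
top pleated_element []
top perforated_element [(array([ 517., -227.,   65.]), 0.6)]
{'intrinsics': array([[378.148,   0.   , 252.999],
       [  0.   , 378.148, 186.13 ],
       [  0.   ,   0.   ,   1.   ]]), 'R': array([[-0.021, -0.999,  0.026],
       [-0.989,  0.017, -0.146],
       [ 0.145, -0.029, -0.989]]), 't': array([ 12.687, 508.203, 853.186])}
scene white_carton [(array([265., 291.,  71.]), 0.75), (array([ 269., -241.,   36.]), 0.68), (array([ 687., -145.,   58.]), 0.6), (array([553.,  69.,  55.]), 0.56)]
scene yellow_carton [(array([713., -42.,  58.]), 0.59), (array([580.,  78.,   6.]), 0.34)]
scene drawer [(array([584.,  75.,   6.]), 0.95)]
scene can_left [(array([461., 188.,  63.]), 0.81), (array([554.,  67.,  56.]), 0.31)]
scene pleated_element []
scene perforated_element [(array([ 528., -220.,   58.]), 0.79)]
{'intrinsics': array([[367.002,   0.   , 253.824],
       [  0.   , 367.002, 189.067],
       [  0.   ,   0.   ,   1.   ]]), 'R': array([[-0.795,  0.607,  0.012],
       [ 0.497,  0.663, -0.56 ],
       [-0.348, -0.439, -0.828]]), 't': array([ 370.657, -233.88 , 1043.251])}
{'t': 0.7, 'joint_positions': array([1.181, 0.048, 0.099, 1.622, 0.   , 1.443]), 'joint_velocities': array([-0.   , -0.   , -0.   ,  0.001,  0.001,  0.001]), 'effort': array([  0.   , -33.85 ,  32.005,   0.001,  -0.   ,  -0.   ]), 'tool_pos': array([135.881, 507.124, 242.32 ]), 'eef_rot': array([-1.571, -0.   ,  1.309]), 'contact_force': array([ 0.098,  0.154, -0.353]), 'wrist_torque': array([-0.024, -0.054, -0.048]), 'opening': 85.5844115291842}
```

View pics/top0.png

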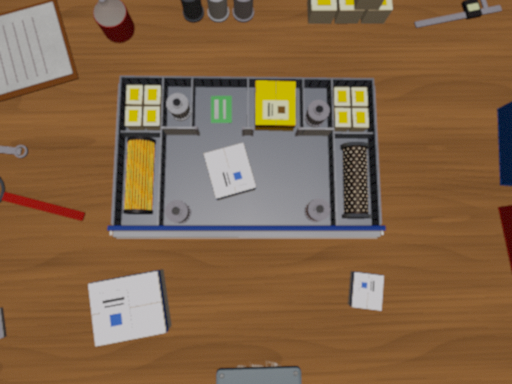

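View pics/scene0.png

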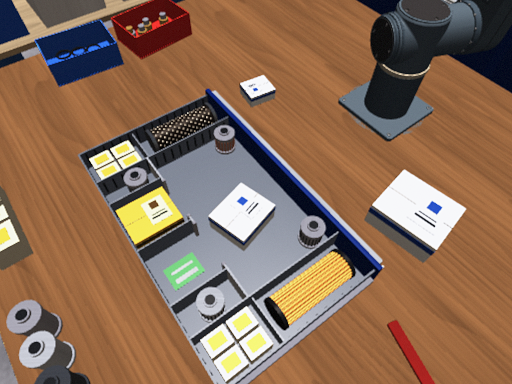

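```bash
cat > h.py <<'E'
import cv2,numpy as np
from rig import arm
np.set_printoptions(precision=2,suppress=True)
def unproj(c,uv,z):
    K,R,t=(np.array(c[k]) for k in("intrinsics","R","t"))
    uv=np.atleast_2d(uv).astype(float); d=np.c_[uv,np.ones(len(uv))]@np.linalg.inv(K).T@R
    o=-R.T@t; return o+d*((z-o[2])/d[:,2])[:,None]
def proj(c,X):
    K,R,t=(np.array(c[k]) for k in("intrinsics","R","t"))
    p=(np.atleast_2d(X)@R.T+t)@K.T; return p[:,:2]/p[:,2:]
def rz(a): return np.array([[np.cos(a),-np.sin(a)],[np.sin(a),np.cos(a)]])
def wf(pose,P):  # pose x,y,yaw ; P Nx3 local
    P=np.atleast_2d(P).astype(float); return np.c_[P[:,:2]@rz(pose[2]).T+pose[:2],P[:,2]]
SEG=[]
for y in(-202.5,-199.5,199.5,202.5): SEG.append(((-175,y,61),(175,y,61)))
for a,b in((-131,-118),(-14,14),(118,131)):
    for x in(50,54): SEG.append(((x,a,61),(x,b,61)))
SEG+= [((-175,-260,72),(-175,260,72)),((175,-260,60),(175,260,60))]
def overlay(im,c,dp,cps,k,roi):
    x0,y0,x1,y1=roi; o=cv2.resize(im[y0:y1,x0:x1,::-1],None,fx=k,fy=k,interpolation=cv2.INTER_CUBIC)
    f=lambda X:[tuple(int(v) for v in q) for q in np.round((proj(c,X)+.5-[x0,y0])*k)]
    for a,b in SEG:
        p=f(wf(dp,[a,b])); cv2.line(o,p[0],p[1],(0,0,255),1)
    for cp in cps:
        P=wf(cp,[(55,48,56),(-55,48,56),(-55,-48,56),(55,-48,56)]); cv2.polylines(o,[np.array(f(P))],True,(255,0,255),1)
    return o
E
python3 - <<'E'
from h import *
import json
for n in("top","scene"):
    im=arm.camera(n);c=arm.get_calibration(n)
    b=(im[...,2].astype(int)>im[...,0]+50)&(im[...,2].astype(int)>im[...,1]+40)
    m=np.zeros_like(b)
    if n=="top":
        m[220:240,100:395]=1; ys,xs=np.nonzero(b&m)
        top=[(x,ys[xs==x].min()) for x in np.unique(xs)]; top=np.array(top)
        print("blue x",xs.min(),xs.max(), "thick",len(ys)/len(top))
        p=np.polyfit(xs,ys,1);print(p)
        ends=np.array([[xs.min(),np.polyval(p,xs.min())],[xs.max()+1,np.polyval(p,xs.max())]])
        E=unproj(c,ends,72);print(E, "mid",E.mean(0),"yaw",np.arctan2(*( (E[0]-E[1])[:2]*[-1,1])))
    for d in arm.trace(n,"white_carton"):
        mk=d["pixels"]; w=mk&(im.min(-1)>185)
        w=cv2.morphologyEx(w.astype(np.uint8),cv2.MORPH_CLOSE,np.ones((7,7)))
        r=cv2.findContours(w,0,2)[0]
        if not r: continue
        r=max(r,key=cv2.contourArea)
        P=unproj(c,r[:,0,:],56)[:,:2].astype(np.float32)
        print(n,round(d["score"],2),cv2.minAreaRect(P),mk.sum())
E
```

```text
blue x 108 384 thick 4.0577617328519855
[ -0.   227.46]
[[ 416.71  325.4    72.  ]
 [ 404.32 -290.52   72.  ]] mid [410.52  17.44  72.  ] yaw -0.020104239232246846
top 0.65 ((242.29832458496094, 285.6611328125), (129.24383544921875, 148.64170837402344), 9.120391845703125) 4924
top 0.61 ((544.7664794921875, 57.769500732421875), (106.22818756103516, 92.3431396484375), 14.855542182922363) 2001
top 0.57 ((265.29583740234375, -247.04933166503906), (62.51852798461914, 72.15367126464844), 81.68508911132812) 1253
scene 0.73 ((545.42822265625, 59.76145935058594), (107.8223876953125, 94.15235137939453), 14.889959335327148) 2530
scene 0.62 ((234.12030029296875, 280.86187744140625), (133.4712371826172, 152.755126953125), 9.043573379516602) 5049
scene 0.42 ((563.0331420898438, -230.2807159423828), (0.0, 0.0), 0.0) 1579
```

```bash
python3 - <<'E'
from h import *
dp=(589,14,-0.02)
c=arm.get_calibration("top"); im=cv2.imread("pics/top0.png")[...,::-1]
a=overlay(im,c,dp,[(545,58.5,.26)],3,(105,70,390,240))
cv2.imwrite("pics/ov1.png",a[:, :800])
c=arm.get_calibration("scene"); im=cv2.imread("pics/scene0.png")[...,::-1]
b=overlay(im,c,dp,[(545,58.5,.26)],3,(70,80,330,280))
cv2.imwrite("pics/ov2.png",b)
E
```

```text
(no output)
```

View pics/ov1.png

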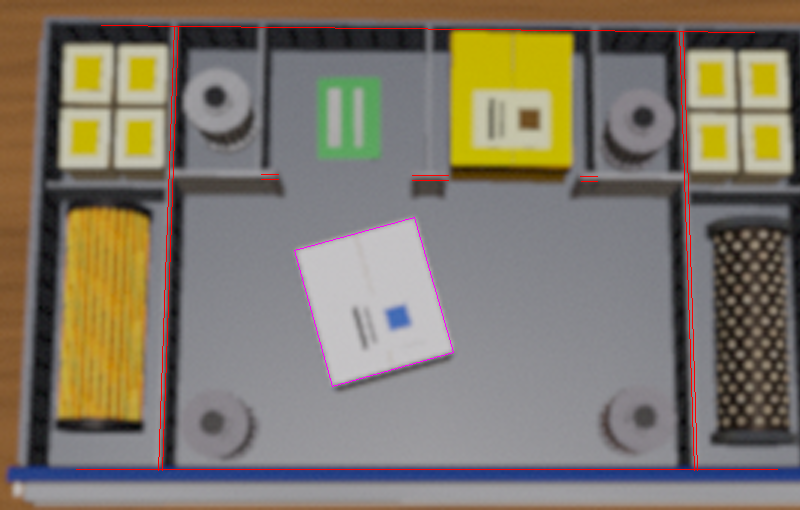

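View pics/ov2.png

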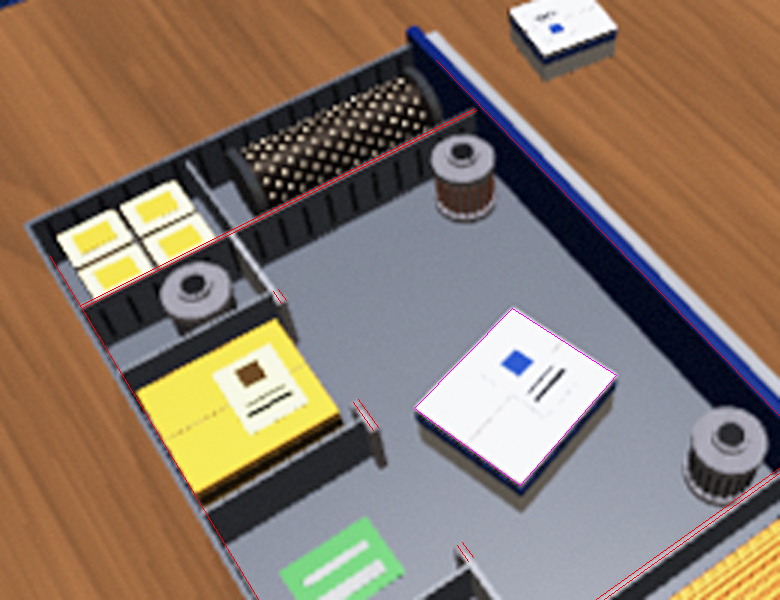

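The middle-sized carton is the one inside the drawer: top pixel (230,171), measured 108×94 mm, magenta outline fits in both views. The look-alikes outside are the large one at (127,308) and the small one at (368,291). The free bay is the left one (green card at (221,109)), since yellow fills the right one. The drawer is at about (589,14) with yaw -0.02, and the wireframe agrees in both views.

Plan: push squarely in +y with two fingertips on the carton's right face, which aligns its yaw and y. Then push in +x with two fingers.

```bash
cat >> h.py <<'E'
from scipy.spatial.transform import Rotation as Ro
DP=(589,14,-0.02)
def loc(p): return (np.asarray(p)[:2]-DP[:2])@rz(DP[2])
def plan(lxy,z,yaw,n=None,step=4.0):
    """rows to local (drawer) xy, TCP height z, tool yaw (rad)"""
    s=arm.sense(); p=np.array(s["tool_pos"],float); R=Ro.from_euler("xyz",s["eef_rot"])
    T=wf(DP,[[*lxy,z]])[0]; RT=Ro.from_euler("xyz",[-np.pi/2,0,yaw])
    rv=(R.inv()*RT).as_rotvec(degrees=True)
    n=n or int(max(np.ceil(np.linalg.norm(T-p)/10/step),np.ceil(np.abs(rv).max()/7)))
    print("t",s["t"],"n",n,"local now",loc(p),p[2],"yaw",np.degrees(s["eef_rot"]),"open",s["opening"],"F",s["contact_force"])
    for i in range(n):
        d=R.inv().apply((T-p)/(n-i)/10); r=np.round((R.inv()*RT).as_rotvec(degrees=True)/(n-i),2); d=np.round(d,2)
        print("{"+",".join(f'"{k}":{v:g}' for k,v in zip("tx ty tz ax ay az".split(),[*d,*r]) if v)+"}")
        p=p+R.apply(d*10); R=R*Ro.from_rotvec(r,degrees=True)
E
python3 -c "
from h import *
print(arm.finger_overhang)
plan((-45,-52),170,-0.02)"
```

```text
11.0
t 0.9 n 18 local now [-462.85  483.94] 242.3295656897802 yaw [-90.  -0.  75.] open 85.2108344238897 F [ 0.07 -0.41  0.55]
{"tx":-2.33,"ty":0.4,"tz":-2.97,"ay":4.23}
{"tx":-2.11,"ty":0.4,"tz":-3.13,"ay":4.23}
{"tx":-1.87,"ty":0.4,"tz":-3.28,"ay":4.23}
{"tx":-1.63,"ty":0.4,"tz":-3.41,"ay":4.23}
{"tx":-1.37,"ty":0.4,"tz":-3.52,"ay":4.23}
{"tx":-1.11,"ty":0.4,"tz":-3.61,"ay":4.23}
{"tx":-0.84,"ty":0.4,"tz":-3.68,"ay":4.23}
{"tx":-0.56,"ty":0.4,"tz":-3.73,"ay":4.23}
{"tx":-0.29,"ty":0.4,"tz":-3.76,"ay":4.23}
{"tx":-0.01,"ty":0.4,"tz":-3.78,"ay":4.23}
{"tx":0.27,"ty":0.4,"tz":-3.77,"ay":4.23}
{"tx":0.55,"ty":0.4,"tz":-3.73,"ay":4.23}
{"tx":0.82,"ty":0.41,"tz":-3.69,"ay":4.23}
{"tx":1.09,"ty":0.4,"tz":-3.61,"ay":4.23}
{"tx":1.35,"ty":0.41,"tz":-3.52,"ay":4.23}
{"tx":1.61,"ty":0.4,"tz":-3.42,"ay":4.23}
{"tx":1.86,"ty":0.41,"tz":-3.29,"ay":4.23}
{"tx":2.09,"ty":0.4,"tz":-3.14,"ay":4.23}
```

>>> drive_tool --commands '[{"tx": -2.3, "ty": 0.4, "tz": -3.0, "ay": 4.2, "hand": 0.35}, {"tx": -2.1, "ty": 0.4, "tz": -3.1, "ay": 4.2, "hand": 0.35}, {"tx": -1.9, "ty": 0.4, "tz": -3.3, "ay": 4.2, "hand": 0.35}, {"tx": -1.6, "ty": 0.4, "tz": -3.4, "ay": 4.2, "hand": 0.35}, {"tx": -1.4, "ty": 0.4, "tz": -3.5, "ay": 4.2, "hand": 0.35}]'

```text
schema error: expected keys tx, ty, tz, ax, ay, az, hand
```

>>> drive_tool --commands '[{"tx": -1.1, "ty": 0.4, "tz": -3.6, "ay": 4.2, "hand": 0.35}, {"tx": -0.8, "ty": 0.4, "tz": -3.7, "ay": 4.2, "hand": 0.35}, {"tx": -0.6, "ty": 0.4, "tz": -3.7, "ay": 4.2, "hand": 0.35}, {"tx": -0.3, "ty": 0.4, "tz": -3.8, "ay": 4.2, "hand": 0.35}, {"tx": 0, "ty": 0.4, "tz": -3.8, "ay": 4.2, "hand": 0.35}]'

```text
schema error: expected keys tx, ty, tz, ax, ay, az, hand
```

>>> drive_tool --commands '[{"tx": 0.3, "ty": 0.4, "tz": -3.8, "ay": 4.2, "hand": 0.35}, {"tx": 0.6, "ty": 0.4, "tz": -3.7, "ay": 4.2, "hand": 0.35}, {"tx": 0.8, "ty": 0.4, "tz": -3.7, "ay": 4.2, "hand": 0.35}, {"tx": 1.1, "ty": 0.4, "tz": -3.6, "ay": 4.2, "hand": 0.35}, {"tx": 1.4, "ty": 0.4, "tz": -3.5, "ay": 4.2, "hand": 0.35}]'

```text
schema error: expected keys tx, ty, tz, ax, ay, az, hand
```

```bash
python3 -c "
from h import *
plan((-45,-52),110,-0.02)"
```

```text
t 0.9 n 18 local now [-462.85  483.94] 242.3295656897802 yaw [-90.  -0.  75.] open 85.2108344238897 F [ 0.07 -0.41  0.55]
{"tx":-2.33,"ty":0.74,"tz":-2.97,"ay":4.23}
{"tx":-2.11,"ty":0.73,"tz":-3.13,"ay":4.23}
{"tx":-1.87,"ty":0.74,"tz":-3.28,"ay":4.23}
{"tx":-1.63,"ty":0.73,"tz":-3.41,"ay":4.23}
{"tx":-1.37,"ty":0.74,"tz":-3.52,"ay":4.23}
{"tx":-1.11,"ty":0.73,"tz":-3.61,"ay":4.23}
{"tx":-0.84,"ty":0.74,"tz":-3.68,"ay":4.23}
{"tx":-0.56,"ty":0.73,"tz":-3.73,"ay":4.23}
{"tx":-0.29,"ty":0.74,"tz":-3.76,"ay":4.23}
{"tx":-0.01,"ty":0.73,"tz":-3.78,"ay":4.23}
{"tx":0.27,"ty":0.74,"tz":-3.77,"ay":4.23}
{"tx":0.55,"ty":0.73,"tz":-3.73,"ay":4.23}
{"tx":0.82,"ty":0.74,"tz":-3.69,"ay":4.23}
{"tx":1.09,"ty":0.73,"tz":-3.61,"ay":4.23}
{"tx":1.35,"ty":0.74,"tz":-3.52,"ay":4.23}
{"tx":1.61,"ty":0.73,"tz":-3.42,"ay":4.23}
{"tx":1.86,"ty":0.74,"tz":-3.29,"ay":4.23}
{"tx":2.09,"ty":0.73,"tz":-3.14,"ay":4.23}
```

All seven keys are required, so I'll resend with every key filled in. The arm has not moved.

>>> drive_tool --commands '[{"tx": -2.3, "ty": 0.4, "tz": -3.0, "ax": 0, "ay": 4.2, "az": 0, "hand": 0.35}, {"tx": -2.1, "ty": 0.4, "tz": -3.1, "ax": 0, "ay": 4.2, "az": 0, "hand": 0.35}, {"tx": -1.9, "ty": 0.4, "tz": -3.3, "ax": 0, "ay": 4.2, "az": 0, "hand": 0.35}, {"tx": -1.6, "ty": 0.4, "tz": -3.4, "ax": 0, "ay": 4.2, "az": 0, "hand": 0.35}, {"tx": -1.4, "ty": 0.4, "tz": -3.5, "ax": 0, "ay": 4.2, "az": 0, "hand": 0.35}]'

```text
t: 1.32
tool_pos: [249.7, 355.0, 222.2]
eef_rot: [-1.571, -0.001, 0.94]
contact_force: [1.3, -0.0, 0.1]
opening: 55.6
```

>>> drive_tool --commands '[{"tx": -1.1, "ty": 0.4, "tz": -3.6, "ax": 0, "ay": 4.2, "az": 0, "hand": 0.35}, {"tx": -0.8, "ty": 0.4, "tz": -3.7, "ax": 0, "ay": 4.2, "az": 0, "hand": 0.35}, {"tx": -0.6, "ty": 0.4, "tz": -3.7, "ax": 0, "ay": 4.2, "az": 0, "hand": 0.35}, {"tx": -0.3, "ty": 0.4, "tz": -3.8, "ax": 0, "ay": 4.2, "az": 0, "hand": 0.35}, {"tx": 0, "ty": 0.4, "tz": -3.8, "ax": 0, "ay": 4.2, "az": 0, "hand": 0.35}]'

```text
t: 1.73
tool_pos: [363.8, 203.7, 202.4]
eef_rot: [-1.571, -0.001, 0.572]
contact_force: [2.7, 0.1, -1.2]
opening: 55.4
```

>>> drive_tool --commands '[{"tx": 0.3, "ty": 0.4, "tz": -3.8, "ax": 0, "ay": 4.2, "az": 0, "hand": 0.35}, {"tx": 0.6, "ty": 0.4, "tz": -3.7, "ax": 0, "ay": 4.2, "az": 0, "hand": 0.35}, {"tx": 0.8, "ty": 0.4, "tz": -3.7, "ax": 0, "ay": 4.2, "az": 0, "hand": 0.35}, {"tx": 1.1, "ty": 0.4, "tz": -3.6, "ax": 0, "ay": 4.2, "az": 0, "hand": 0.35}, {"tx": 1.4, "ty": 0.4, "tz": -3.5, "ax": 0, "ay": 4.2, "az": 0, "hand": 0.35}]'

```text
t: 2.15
tool_pos: [478.9, 53.8, 182.4]
eef_rot: [-1.571, -0.001, 0.205]
contact_force: [0.2, 0.7, 0.8]
opening: 55.5
```

```bash
python3 -c "
from h import *
plan((-45,-52),110,-0.02)"
```

```text
t 2.15 n 4 local now [-110.9    37.58] 182.35341930176557 yaw [-90.    -0.04  11.76] open 55.51712526645853 F [0.23 0.71 0.8 ]
{"tx":1.1,"ty":1.81,"tz":-2.55,"ay":3.23,"az":0.01}
{"tx":1.25,"ty":1.81,"tz":-2.49,"ay":3.23,"az":0.01}
{"tx":1.38,"ty":1.81,"tz":-2.41,"ay":3.23,"az":0.01}
{"tx":1.52,"ty":1.81,"tz":-2.32,"ax":-0.01,"ay":3.22,"az":0.01}
```

>>> drive_tool --commands '[{"tx": 1.1, "ty": 1.8, "tz": -2.55, "ax": 0, "ay": 3.23, "az": 0, "hand": 0.35}, {"tx": 1.25, "ty": 1.8, "tz": -2.5, "ax": 0, "ay": 3.23, "az": 0, "hand": 0.35}, {"tx": 1.4, "ty": 1.8, "tz": -2.4, "ax": 0, "ay": 3.23, "az": 0, "hand": 0.35}, {"tx": 1.5, "ty": 1.8, "tz": -2.3, "ax": 0, "ay": 3.23, "az": 0, "hand": 0.35}, {"tx": 0, "ty": 0, "tz": 0, "ax": 0, "ay": 0, "az": 0, "hand": 0.35}]'

```text
t: 2.57
tool_pos: [542.1, -38.4, 105.5]
eef_rot: [-1.572, 0.005, -0.022]
contact_force: [-0.6, 0.3, -2.1]
opening: 55.5
```

>>> drive_tool --commands '[{"tx": 0, "ty": 2.8, "tz": 0, "ax": 0, "ay": 0, "az": 0, "hand": 0.35}, {"tx": 0, "ty": 2.8, "tz": 0, "ax": 0, "ay": 0, "az": 0, "hand": 0.35}, {"tx": 0, "ty": 2, "tz": 0, "ax": 0, "ay": 0, "az": 0, "hand": 0.35}, {"tx": 0, "ty": 0.7, "tz": 0, "ax": 0, "ay": 0, "az": 0, "hand": 0.35}, {"tx": 0, "ty": 0, "tz": 0, "ax": 0, "ay": 0, "az": 0, "hand": 0.35}]'

```text
t: 2.98
tool_pos: [540.0, -34.1, 24.9]
eef_rot: [-1.57, 0.005, -0.016]
contact_force: [-0.3, -0.8, -0.6]
opening: 55.3
```

```bash
python3 -c "
from h import *
plan((-45,4),27,-0.02)"
```

```text
t 2.9833 n 2 local now [-48.   -49.02] 24.94499727883796 yaw [-89.94   0.3   -0.89] open 55.27936062777283 F [-0.27 -0.83 -0.59]
{"tx":0.16,"ty":-0.1,"tz":2.65,"ax":-0.03,"ay":0.13,"az":-0.15}
{"tx":0.16,"ty":-0.1,"tz":2.65,"ax":-0.03,"ay":0.13,"az":-0.15}
```

>>> drive_tool --commands '[{"tx": 0.1, "ty": 0, "tz": 0.8, "ax": 0, "ay": 0.3, "az": -0.3, "hand": 0.35}, {"tx": 0.1, "ty": 0, "tz": 0.6, "ax": 0, "ay": 0, "az": 0, "hand": 0.35}, {"tx": 0.1, "ty": 0, "tz": 0.5, "ax": 0, "ay": 0, "az": 0, "hand": 0.35}, {"tx": 0, "ty": 0, "tz": 0.5, "ax": 0, "ay": 0, "az": 0, "hand": 0.35}, {"tx": 0, "ty": 0, "tz": 0.5, "ax": 0, "ay": 0, "az": 0, "hand": 0.35}]'

```text
t: 3.4
tool_pos: [547.0, -5.8, 28.9]
eef_rot: [-1.573, -0.008, -0.021]
contact_force: [-0.6, -2.6, 1.2]
opening: 55.5
```

>>> drive_tool --commands '[{"tx": 0, "ty": 0, "tz": 0.5, "ax": 0, "ay": 0, "az": 0, "hand": 0.35}, {"tx": 0, "ty": 0, "tz": 0.5, "ax": 0, "ay": 0, "az": 0, "hand": 0.35}, {"tx": 0, "ty": 0, "tz": 0.5, "ax": 0, "ay": 0, "az": 0, "hand": 0.35}, {"tx": 0, "ty": 0, "tz": 0.5, "ax": 0, "ay": 0, "az": 0, "hand": 0.35}, {"tx": 0, "ty": 0, "tz": 0.4, "ax": 0, "ay": 0, "az": 0, "hand": 0.35}]'

```text
t: 3.82
tool_pos: [546.2, 18.7, 27.2]
eef_rot: [-1.571, -0.005, -0.021]
contact_force: [0.0, -0.9, 1.0]
opening: 55.4
```

```bash
cat >> h.py <<'E'
def carton(name,tag):
    im=arm.camera(name); c=arm.get_calibration(name)
    w=((im.min(-1)>165)&(np.ptp(im.astype(int),axis=-1)<40)).astype(np.uint8)
    cv2.imwrite(f"pics/{name}_{tag}.png",im[...,::-1])
    w=cv2.morphologyEx(w,cv2.MORPH_CLOSE,np.ones((9,9)))
    for r in cv2.findContours(w,0,2)[0]:
        P=unproj(c,r[:,0,:],56)[:,:2].astype(np.float32); (x,y),s,a=cv2.minAreaRect(P)
        l=loc((x,y))
        if min(s)>60 and -175<l[0]<180 and abs(l[1])<200: print(name,"local",l,"size",s,"ang rel deg",a+np.degrees(.02))
    return im,c
E
python3 -c "
from h import *
carton('top','p1'); im,c=carton('scene','p1')
plan((-45,4),27,-0.02)
cv2.imwrite('pics/v5.png',overlay(im,c,DP,[],3,(70,100,330,300)))"
```

```text
scene local [-134.15  170.29] size (68.03689575195312, 63.94864273071289) ang rel deg 76.19278296086712
scene local [-39.31  66.27] size (111.46546173095703, 97.3140869140625) ang rel deg 4.373964153265186
t 3.9167 n 1 local now [-42.71   4.44] 27.110050857157702 yaw [-89.92  -0.29  -1.17] open 55.577560638250226 F [-0.05  0.47  0.33]
{"tx":-0.23,"ty":0.01,"tz":-0.04,"ax":-0.08,"ay":-0.02,"az":0.29}
```

View pics/v5.png

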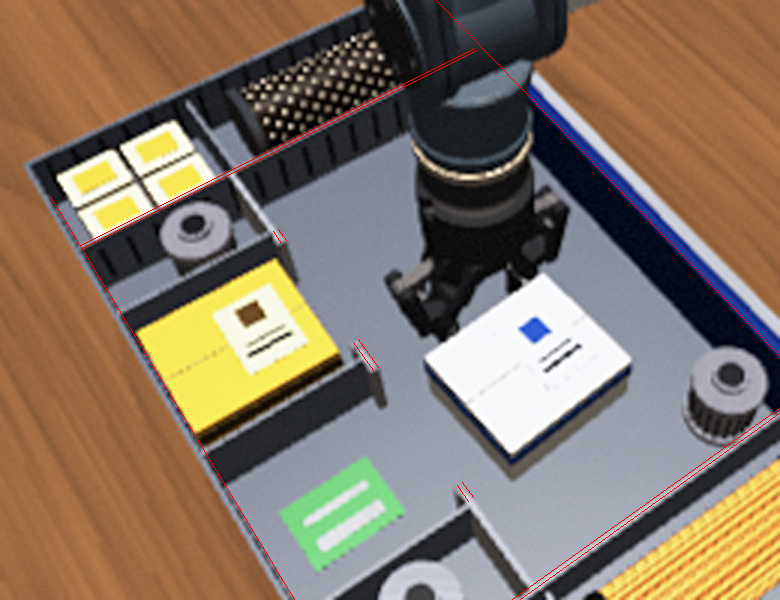

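>>> drive_tool --commands '[{"tx": 0, "ty": 0, "tz": 0.2, "ax": 0, "ay": 0, "az": 0, "hand": 0.35}, {"tx": 0, "ty": 0, "tz": 0.15, "ax": 0, "ay": 0, "az": 0, "hand": 0.35}, {"tx": 0, "ty": 0, "tz": 0, "ax": 0, "ay": 0, "az": 0, "hand": 0.35}]'

```text
t: 4.17
tool_pos: [546.3, 21.9, 27.1]
eef_rot: [-1.57, -0.005, -0.021]
contact_force: [0.3, -1.1, 1.3]
opening: 55.5
```

```bash
cat >> h.py <<'E'
def carton2(n):
    im=arm.camera(n);c=arm.get_calibration(n)
    for d in arm.trace(n,"white_carton"):
        w=cv2.morphologyEx((d["pixels"]&(im.min(-1)>150)).astype(np.uint8),cv2.MORPH_CLOSE,np.ones((7,7)))
        r=cv2.findContours(w,0,2)[0]
        if not r: continue
        r=max(r,key=cv2.contourArea)
        P=unproj(c,r[:,0,:],56)[:,:2].astype(np.float32); (x,y),s,a=cv2.minAreaRect(P); l=loc((x,y))
        if abs(l[0])<180 and abs(l[1])<200: print(n,round(d["score"],2),"local",l,"size",np.array(s),"rel deg",a+1.15)
    return im,c
E
python3 -c "
from h import *
carton2('top'); carton2('scene')
plan((-42,-30),27,-0.02)"
```

```text
scene 0.9 local [-36.79  69.03] size [110.02  96.29] rel deg 3.7856663703918456
t 4.3667 n 1 local now [-42.47   7.03] 27.28101105550782 yaw [-89.95  -0.31  -1.23] open 55.82942924642538 F [-0.6  -0.45 -0.81]
{"tx":0.05,"ty":0.03,"tz":-3.7,"ax":-0.05,"ay":-0.08,"az":0.31}
```

>>> drive_tool --commands '[{"tx": 0, "ty": 0, "tz": -1.5, "ax": 0, "ay": 0, "az": 0.3, "hand": 0.35}, {"tx": 0, "ty": 0, "tz": -1.5, "ax": 0, "ay": 0, "az": 0, "hand": 0.35}, {"tx": 0, "ty": -2.5, "tz": 0, "ax": 0, "ay": 0, "az": 0, "hand": 0.35}, {"tx": 0, "ty": -3.5, "tz": 0, "ax": 0, "ay": 0, "az": 0, "hand": 0.35}, {"tx": 0, "ty": -2.0, "tz": 0, "ax": 0, "ay": 0, "az": 0, "hand": 0.35}]'

```text
t: 4.78
tool_pos: [546.9, -8.6, 110.0]
eef_rot: [-1.57, -0.003, -0.022]
contact_force: [-0.2, 0.4, 0.6]
opening: 55.7
```

```bash
python3 -c "
from h import *
plan((-130,66),105,1.551,n=14)"
```

```text
t 4.7833 n 14 local now [-41.62 -23.44] 110.04203423071284 yaw [-89.97  -0.17  -1.27] open 55.67247520868933 F [-0.16  0.39  0.57]
{"tx":-0.63,"ty":0.03,"tz":0.64,"ax":0.01,"ay":-6.44,"az":0.01}
{"tx":-0.56,"ty":0.04,"tz":0.7,"ax":0.01,"ay":-6.44,"az":0.01}
{"tx":-0.47,"ty":0.03,"tz":0.76,"ax":0.01,"ay":-6.44,"az":0.01}
{"tx":-0.39,"ty":0.04,"tz":0.81,"ax":0.01,"ay":-6.44,"az":0.01}
{"tx":-0.29,"ty":0.04,"tz":0.85,"ax":0.01,"ay":-6.44,"az":0.01}
{"tx":-0.2,"ty":0.03,"tz":0.88,"ax":0.01,"ay":-6.44,"az":0.01}
{"tx":-0.1,"ty":0.04,"tz":0.89,"ax":0.01,"ay":-6.44,"az":0.01}
{"tx":0.01,"ty":0.04,"tz":0.9,"ax":0.01,"ay":-6.44,"az":0.01}
{"tx":0.11,"ty":0.03,"tz":0.89,"ax":0.01,"ay":-6.44,"az":0.01}
{"tx":0.2,"ty":0.04,"tz":0.88,"ax":0.01,"ay":-6.43,"az":0.01}
{"tx":0.3,"ty":0.03,"tz":0.85,"ax":0.01,"ay":-6.44,"az":0.02}
{"tx":0.4,"ty":0.04,"tz":0.8,"ay":-6.43,"az":0.02}
{"tx":0.48,"ty":0.03,"tz":0.76,"ay":-6.44,"az":0.01}
{"tx":0.56,"ty":0.04,"tz":0.7,"ax":0.01,"ay":-6.43,"az":0.02}
```

>>> drive_tool --commands '[{"tx": -0.63, "ty": 0.03, "tz": 0.64, "ax": 0, "ay": -6.44, "az": 0, "hand": 0.35}, {"tx": -0.56, "ty": 0.03, "tz": 0.7, "ax": 0, "ay": -6.44, "az": 0, "hand": 0.35}, {"tx": -0.47, "ty": 0.03, "tz": 0.76, "ax": 0, "ay": -6.44, "az": 0, "hand": 0.35}, {"tx": -0.39, "ty": 0.03, "tz": 0.81, "ax": 0, "ay": -6.44, "az": 0, "hand": 0.35}, {"tx": -0.29, "ty": 0.03, "tz": 0.85, "ax": 0, "ay": -6.44, "az": 0, "hand": 0.35}]'

```text
t: 5.2
tool_pos: [515.0, 24.6, 106.0]
eef_rot: [-1.571, -0.001, 0.546]
contact_force: [-0.2, 0.4, 0.3]
opening: 55.4
```

>>> drive_tool --commands '[{"tx": -0.2, "ty": 0.03, "tz": 0.88, "ax": 0, "ay": -6.44, "az": 0, "hand": 0.35}, {"tx": -0.1, "ty": 0.03, "tz": 0.9, "ax": 0, "ay": -6.44, "az": 0, "hand": 0.35}, {"tx": 0, "ty": 0.03, "tz": 0.9, "ax": 0, "ay": -6.44, "az": 0, "hand": 0.35}, {"tx": 0.1, "ty": 0.03, "tz": 0.9, "ax": 0, "ay": -6.44, "az": 0, "hand": 0.35}, {"tx": 0.2, "ty": 0.03, "tz": 0.88, "ax": 0, "ay": -6.44, "az": 0, "hand": 0.35}]'

```text
t: 5.62
tool_pos: [483.6, 57.3, 104.4]
eef_rot: [-1.571, -0.001, 1.108]
contact_force: [0.1, -0.8, -0.0]
opening: 55.4
```

>>> drive_tool --commands '[{"tx": 0.3, "ty": 0.03, "tz": 0.85, "ax": 0, "ay": -6.44, "az": 0, "hand": 0.35}, {"tx": 0.4, "ty": 0.03, "tz": 0.8, "ax": 0, "ay": -6.44, "az": 0, "hand": 0.35}, {"tx": 0.48, "ty": 0.03, "tz": 0.76, "ax": 0, "ay": -6.44, "az": 0, "hand": 0.35}, {"tx": 0.56, "ty": 0.03, "tz": 0.7, "ax": 0, "ay": -6.44, "az": 0, "hand": 0.35}, {"tx": 0, "ty": 0, "tz": 0, "ax": 0, "ay": 0, "az": 0, "hand": 0.35}]'

```text
t: 6.03
tool_pos: [458.1, 83.8, 103.1]
eef_rot: [-1.57, -0.001, 1.555]
contact_force: [-0.5, 0.4, -0.3]
opening: 56.0
```

```bash
python3 -c "
from h import *
carton2('top'); carton2('scene')
plan((-130,66),27,1.551)"
```

```text
top 0.73 local [-36.94  26.66] size [106.91  12.33] rel deg 3.488479995727539
scene 0.71 local [-37.52  69.39] size [108.94  95.05] rel deg 3.5425535678863525
t 6.2333 n 2 local now [-130.89   65.93] 103.29266475052536 yaw [-90.04  -0.    88.81] open 55.25607272354957 F [0.24 0.13 0.75]
{"ty":3.81,"tz":-0.04,"ax":0.02,"ay":-0.03}
{"tx":0.01,"ty":3.82,"tz":-0.04,"ax":0.02,"ay":-0.03}
```

>>> drive_tool --commands '[{"tx": 0, "ty": 2.8, "tz": 0, "ax": 0, "ay": 0, "az": 0, "hand": 0.35}, {"tx": 0, "ty": 2.8, "tz": 0, "ax": 0, "ay": 0, "az": 0, "hand": 0.35}, {"tx": 0, "ty": 2, "tz": -0.5, "ax": 0, "ay": 0, "az": 0, "hand": 0.35}, {"tx": 0, "ty": 0, "tz": -0.7, "ax": 0, "ay": 0, "az": 0, "hand": 0.35}, {"tx": 0, "ty": 0, "tz": -0.6, "ax": 0, "ay": 0, "az": 0, "hand": 0.35}]'

```text
t: 6.65
tool_pos: [476.5, 82.0, 26.1]
eef_rot: [-1.568, 0.0, 1.551]
contact_force: [0.0, 0.4, 0.1]
opening: 55.7
```

>>> drive_tool --commands '[{"tx": 0, "ty": 0, "tz": -0.6, "ax": 0, "ay": 0, "az": 0, "hand": 0.35}, {"tx": 0, "ty": 0, "tz": -0.6, "ax": 0, "ay": 0, "az": 0, "hand": 0.35}, {"tx": 0, "ty": 0, "tz": -0.6, "ax": 0, "ay": 0, "az": 0, "hand": 0.35}, {"tx": 0, "ty": 0, "tz": -0.6, "ax": 0, "ay": 0, "az": 0, "hand": 0.35}, {"tx": 0, "ty": 0, "tz": -0.5, "ax": 0, "ay": 0, "az": 0, "hand": 0.35}]'

```text
t: 7.07
tool_pos: [507.0, 81.8, 28.2]
eef_rot: [-1.572, 0.0, 1.552]
contact_force: [-2.6, 0.0, 1.5]
opening: 55.6
```

```bash
python3 -c "
from h import *
im,c=carton2('scene')
s=arm.sense();l=loc(s['tool_pos'])
plan((-60,66),27,1.551)
Y=66+0; a=overlay(im,c,DP,[],4,(130,130,300,270))
cv2.imwrite('pics/v6.png',a)"
```

```text
scene 0.92 local [-12.01  70.24] size [102.73 119.93] rel deg 90.63259735107422
t 7.1667 n 1 local now [-82.52  66.16] 27.890943732007038 yaw [-90.16   0.    88.93] open 55.5203515394191 F [ 0.6  -0.25 -0.52]
{"tx":-0.02,"ty":0.1,"tz":-2.25,"ax":0.16,"ay":0.06}
```

View pics/v6.png

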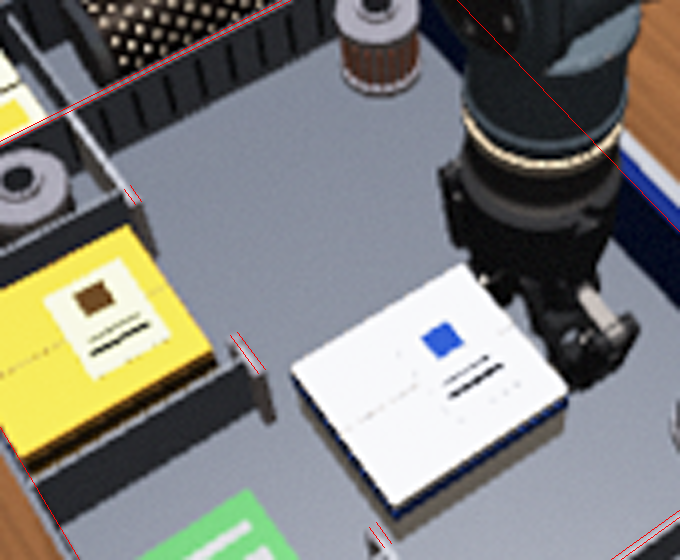

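```bash
python3 -c "
from h import *
c=arm.get_calibration('scene')
uv=np.array([(462,264),(568,395),(396,508),(290,370)])/4+[129.5,129.5]
P=unproj(c,uv,56);L=np.array([loc(p) for p in P]);print(L,L.mean(0))
im=arm.camera('scene')
for d in arm.trace('scene','white_carton')[:1]:
  for th in(170,185,200,215):
    w=(d['pixels']&(im.min(-1)>th)).astype(np.uint8); w=cv2.morphologyEx(w,3,np.ones((9,9))); w=cv2.morphologyEx(w,2,np.ones((5,5)))
    r=max(cv2.findContours(w,0,2)[0],key=cv2.contourArea)
    Q=np.array([loc(p) for p in unproj(c,r[:,0,:],56)]).astype(np.float32);print(th,cv2.minAreaRect(Q))
im=arm.camera('top');print(arm.boxes_of('top','white_carton')[:3]); cv2.imwrite('pics/t7.png',im[...,::-1])
"
```

```text
[[-72.31  17.97]
 [-69.92 115.66]
 [ 37.   115.57]
 [ 38.49  19.27]] [-16.69  67.12]
170 ((-359.4896240234375, 259.7282409667969), (133.05210876464844, 152.78160095214844), 10.42043399810791)
185 ((-359.68817138671875, 259.70843505859375), (132.59007263183594, 152.5658416748047), 10.201611518859863)
200 ((-359.81585693359375, 259.59893798828125), (132.3388214111328, 152.54725646972656), 10.334288597106934)
215 ((-360.01806640625, 259.80145263671875), (131.97113037109375, 152.27804565429688), 10.193126678466797)
[{'at': [573.3, 39.4, 57.5], 'score': 0.76}, {'at': [573.4, -56.0, 4.2], 'score': 0.73}, {'at': [262.0, -247.4, 34.8], 'score': 0.61}]
```

>>> drive_tool --commands '[{"tx": -0.05, "ty": 0.1, "tz": -0.4, "ax": 0, "ay": 0, "az": 0, "hand": 0.35}, {"tx": -0.05, "ty": 0, "tz": -0.5, "ax": 0, "ay": 0, "az": 0, "hand": 0.35}, {"tx": 0, "ty": 0, "tz": -0.5, "ax": 0, "ay": 0, "az": 0, "hand": 0.35}, {"tx": 0, "ty": 0, "tz": -0.5, "ax": 0, "ay": 0, "az": 0, "hand": 0.35}, {"tx": 0, "ty": 0, "tz": -0.5, "ax": 0, "ay": 0, "az": 0, "hand": 0.35}]'

```text
t: 7.78
tool_pos: [530.3, 80.4, 25.8]
eef_rot: [-1.57, 0.0, 1.552]
contact_force: [-1.7, 0.4, -0.3]
opening: 55.3
```

>>> drive_tool --commands '[{"tx": 0, "ty": 0, "tz": -0.5, "ax": 0, "ay": 0, "az": 0, "hand": 0.35}, {"tx": 0, "ty": 0, "tz": 0, "ax": 0, "ay": 0, "az": 0, "hand": 0.35}]'

```text
t: 7.95
tool_pos: [536.5, 80.2, 26.2]
eef_rot: [-1.573, 0.0, 1.552]
contact_force: [-0.2, 0.5, -0.5]
opening: 55.7
```

```bash
python3 -c "
from h import *
im=arm.camera('scene');c=arm.get_calibration('scene')
plan((40,66),27,1.551)
cv2.imwrite('pics/v7.png',overlay(im,c,DP,[],4,(130,130,300,270)))"
```

```text
t 8.0 n 3 local now [-54.04  65.16] 26.326588910707095 yaw [-90.1    0.    88.93] open 55.43021744653831 F [ 0.37 -0.07 -0.26]
{"tx":0.02,"ty":-0.02,"tz":-3.13,"ax":0.03,"ay":0.02}
{"tx":0.03,"ty":-0.02,"tz":-3.14,"ax":0.03,"ay":0.02}
{"tx":0.02,"ty":-0.02,"tz":-3.13,"ax":0.04,"ay":0.02}
```

View pics/v7.png

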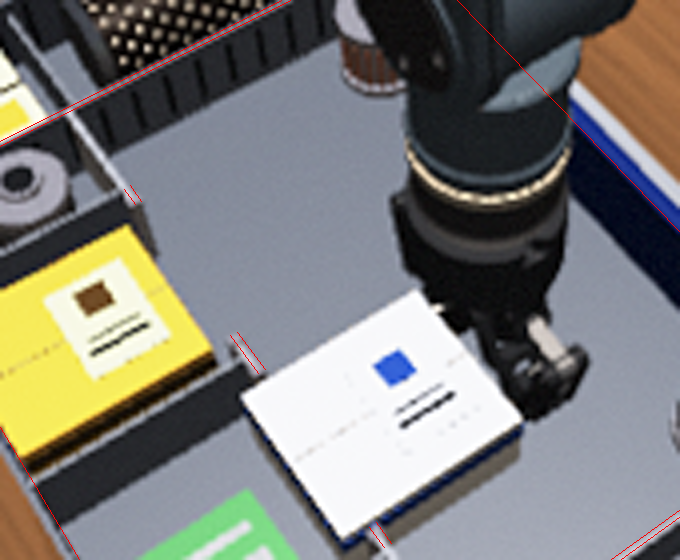

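The carton's nose is through the gap (nose corners at about (240,395) and (345,545) in the crop) and the force reads near zero. I'll keep pushing.

>>> drive_tool --commands '[{"tx": 0, "ty": 0, "tz": -0.5, "ax": 0, "ay": 0, "az": 0, "hand": 0.35}, {"tx": 0, "ty": 0, "tz": -0.6, "ax": 0, "ay": 0, "az": 0, "hand": 0.35}, {"tx": 0, "ty": 0, "tz": -0.7, "ax": 0, "ay": 0, "az": 0, "hand": 0.35}, {"tx": 0, "ty": 0, "tz": -0.7, "ax": 0, "ay": 0, "az": 0, "hand": 0.35}, {"tx": 0, "ty": 0, "tz": -0.7, "ax": 0, "ay": 0, "az": 0, "hand": 0.35}]'

```text
t: 8.42
tool_pos: [567.6, 79.7, 26.2]
eef_rot: [-1.571, 0.0, 1.552]
contact_force: [-2.0, -0.2, 1.5]
opening: 55.2
```

>>> drive_tool --commands '[{"tx": 0, "ty": 0, "tz": -0.7, "ax": 0, "ay": 0, "az": 0, "hand": 0.35}, {"tx": 0, "ty": 0, "tz": -0.7, "ax": 0, "ay": 0, "az": 0, "hand": 0.35}, {"tx": 0, "ty": 0, "tz": -0.7, "ax": 0, "ay": 0, "az": 0, "hand": 0.35}, {"tx": 0, "ty": 0, "tz": -0.7, "ax": 0, "ay": 0, "az": 0, "hand": 0.35}, {"tx": 0, "ty": 0, "tz": -0.7, "ax": 0, "ay": 0, "az": 0, "hand": 0.35}]'

```text
t: 8.83
tool_pos: [602.7, 79.1, 26.2]
eef_rot: [-1.571, 0.0, 1.552]
contact_force: [-4.3, 0.5, 2.8]
opening: 55.6
```

>>> drive_tool --commands '[{"tx": 0, "ty": 0, "tz": -0.6, "ax": 0, "ay": 0, "az": 0, "hand": 0.35}, {"tx": 0, "ty": 0, "tz": -0.6, "ax": 0, "ay": 0, "az": 0, "hand": 0.35}, {"tx": 0, "ty": 0, "tz": -0.6, "ax": 0, "ay": 0, "az": 0, "hand": 0.35}, {"tx": 0, "ty": 0, "tz": -0.5, "ax": 0, "ay": 0, "az": 0, "hand": 0.35}, {"tx": 0, "ty": 0, "tz": -0.4, "ax": 0, "ay": 0, "az": 0, "hand": 0.35}]'

```text
t: 9.25
tool_pos: [629.5, 78.6, 26.1]
eef_rot: [-1.571, -0.0, 1.552]
contact_force: [-2.7, 0.5, 2.3]
opening: 55.5
```

```bash
python3 -c "
from h import *
im=arm.camera('scene');c=arm.get_calibration('scene')
plan((55,66),27,1.551)
cv2.imwrite('pics/v8.png',overlay(im,c,DP,[],4,(95,130,265,270)))"
```

```text
t 9.3 n 1 local now [40.06 65.31] 26.103176587469914 yaw [-90.09  -0.    88.93] open 55.58543622007142 F [-0.23  0.74  1.28]
{"tx":0.07,"ty":-0.09,"tz":-1.49,"ax":0.09,"ay":0.06}
```

View pics/v8.png

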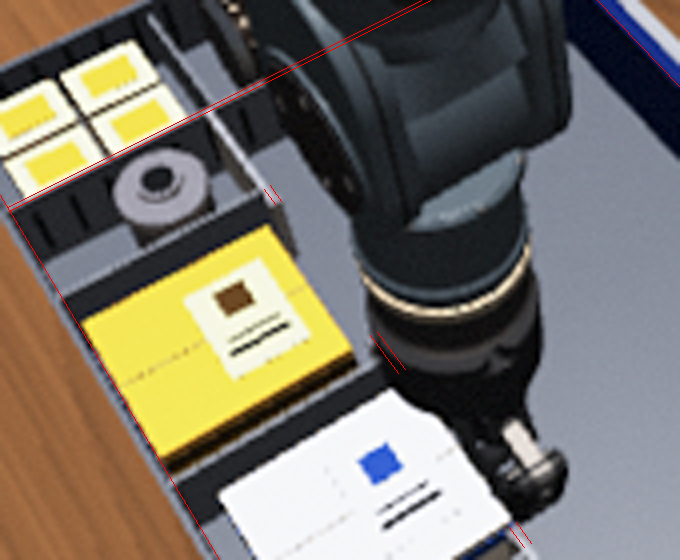

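>>> drive_tool --commands '[{"tx": 0, "ty": 0, "tz": -0.3, "ax": 0, "ay": 0, "az": 0, "hand": 0.35}, {"tx": 0, "ty": 0, "tz": -0.3, "ax": 0, "ay": 0, "az": 0, "hand": 0.35}, {"tx": 0, "ty": 0, "tz": -0.3, "ax": 0, "ay": 0, "az": 0, "hand": 0.35}, {"tx": 0, "ty": 0, "tz": -0.2, "ax": 0, "ay": 0, "az": 0, "hand": 0.35}, {"tx": 0, "ty": 0, "tz": -0.1, "ax": 0, "ay": 0, "az": 0, "hand": 0.35}]'

```text
t: 9.72
tool_pos: [641.1, 78.4, 26.0]
eef_rot: [-1.571, -0.0, 1.552]
contact_force: [-2.9, 0.7, 0.9]
opening: 55.7
```

>>> drive_tool --commands '[{"tx": 0, "ty": 0, "tz": -0.1, "ax": 0, "ay": 0, "az": 0, "hand": 0.35}, {"tx": 0, "ty": 0, "tz": -0.1, "ax": 0, "ay": 0, "az": 0, "hand": 0.35}]'

```text
t: 9.88
tool_pos: [642.8, 78.3, 26.0]
eef_rot: [-1.571, -0.0, 1.552]
contact_force: [-1.8, 0.3, 0.6]
opening: 55.6
```

>>> drive_tool --commands '[{"tx": 0, "ty": 0, "tz": -0.1, "ax": 0, "ay": 0, "az": 0, "hand": 0.35}, {"tx": 0, "ty": 0, "tz": -0.1, "ax": 0, "ay": 0, "az": 0, "hand": 0.35}]'

```text
t: 10.05
tool_pos: [644.9, 78.3, 26.0]
eef_rot: [-1.571, -0.0, 1.552]
contact_force: [-2.7, 0.1, 0.6]
opening: 55.8
```

>>> drive_tool --commands '[{"tx": 0, "ty": 0, "tz": -0.1, "ax": 0, "ay": 0, "az": 0, "hand": 0.35}, {"tx": 0, "ty": 0, "tz": 0, "ax": 0, "ay": 0, "az": 0, "hand": 0.35}]'

```text
t: 10.22
tool_pos: [646.2, 78.3, 26.0]
eef_rot: [-1.571, -0.0, 1.552]
contact_force: [-1.6, 0.2, -0.6]
opening: 55.8
```

>>> drive_tool --commands '[{"tx": 0, "ty": 0, "tz": -0.1, "ax": 0, "ay": 0, "az": 0, "hand": 0.35}, {"tx": 0, "ty": 0, "tz": -0.1, "ax": 0, "ay": 0, "az": 0, "hand": 0.35}]'

```text
t: 10.38
tool_pos: [646.2, 78.3, 26.0]
eef_rot: [-1.567, 0.0, 1.552]
contact_force: [-8.6, 0.7, 4.1]
opening: 55.2
```

>>> drive_tool --commands '[{"tx": 0, "ty": 0, "tz": -0.1, "ax": 0, "ay": 0, "az": 0, "hand": 0.35}, {"tx": 0, "ty": 0, "tz": 0, "ax": 0, "ay": 0, "az": 0, "hand": 0.35}]'

```text
t: 10.55
tool_pos: [646.1, 78.3, 26.0]
eef_rot: [-1.565, 0.0, 1.552]
contact_force: [-8.4, -0.1, 5.2]
opening: 55.3
```

It has reached the rear wall: the position stalls at x=646 and the force rises. I'll press slightly more to square it, then back off.

>>> drive_tool --commands '[{"tx": 0, "ty": 0, "tz": -0.15, "ax": 0, "ay": 0, "az": 0, "hand": 0.35}, {"tx": 0, "ty": 0, "tz": -0.15, "ax": 0, "ay": 0, "az": 0, "hand": 0.35}, {"tx": 0, "ty": 0, "tz": 0, "ax": 0, "ay": 0, "az": 0, "hand": 0.35}]'

```text
t: 10.8
tool_pos: [646.1, 78.3, 26.0]
eef_rot: [-1.558, 0.001, 1.552]
contact_force: [-16.6, 1.0, 10.3]
opening: 55.5
```

>>> drive_tool --commands '[{"tx": 0, "ty": 0, "tz": 0.6, "ax": 0, "ay": 0, "az": 0, "hand": 0.35}, {"tx": 0, "ty": 0, "tz": 1.0, "ax": 0, "ay": 0, "az": 0, "hand": 0.35}, {"tx": 0, "ty": 0, "tz": 2.5, "ax": 0, "ay": 0, "az": 0, "hand": 0.35}, {"tx": 0, "ty": 0, "tz": 3, "ax": 0, "ay": 0, "az": 0, "hand": 0.35}, {"tx": 0, "ty": -1.5, "tz": 2, "ax": 0, "ay": 0, "az": 0, "hand": 0.35}]'

```text
t: 11.22
tool_pos: [556.8, 79.7, 37.6]
eef_rot: [-1.564, 0.0, 1.552]
contact_force: [-0.2, -0.1, -0.8]
opening: 55.6
```

>>> drive_tool --commands '[{"tx": 0, "ty": -3.5, "tz": 1, "ax": 0, "ay": 0, "az": 0, "hand": 0.35}, {"tx": 0, "ty": -4, "tz": 2, "ax": 0, "ay": 0, "az": 0, "hand": 0.35}, {"tx": 0, "ty": -4, "tz": 4, "ax": 0, "ay": 0, "az": 0, "hand": 0.35}, {"tx": 0, "ty": 0, "tz": 4, "ax": 0, "ay": 0, "az": 0, "hand": 0.35}, {"tx": 0, "ty": 0, "tz": 4, "ax": 0, "ay": 0, "az": 0, "hand": 0.35}]'

```text
t: 11.63
tool_pos: [425.3, 82.4, 146.7]
eef_rot: [-1.581, -0.0, 1.552]
contact_force: [-0.2, 0.2, 1.0]
opening: 55.4
```

```bash
python3 -c "
from h import *
print(arm.sense()['tool_pos'],arm.sense()['contact_force'])
carton2('top')
im,c=carton2('scene')
DP2=(592,14,-.02)
T=wf(DP2,[[120,65,0]])[0]
cv2.imwrite('pics/v9.png',overlay(im,c,DP2,[(T[0],T[1],-.02)],4,(95,130,265,280)))
im=arm.camera('top');c=arm.get_calibration('top')
cv2.imwrite('pics/v10.png',overlay(im,c,DP2,[(T[0],T[1],-.02)],3,(105,70,370,240)))"
```

```text
[425.27  82.36 146.67] [-0.24  0.19  0.99]
top 0.96 local [121.46  66.01] size [ 94.89 109.26] rel deg 90.22860565185547
scene 0.94 local [122.65  67.27] size [ 96.07 109.69] rel deg 90.33540954589844
```

View pics/v9.png

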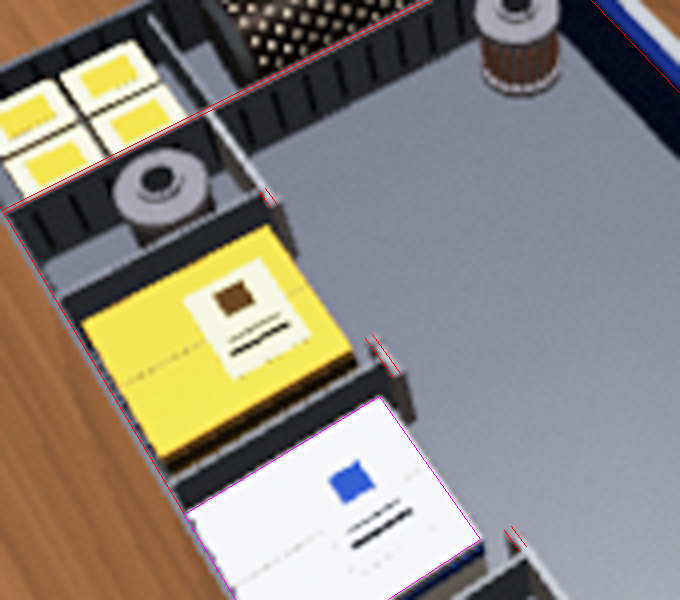

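View pics/v10.png

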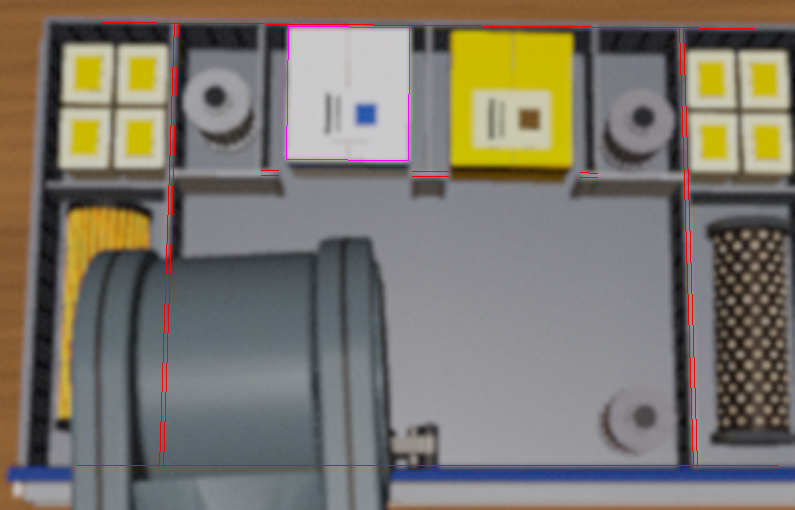

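The carton lies flush with the rear wall and square: top-view corners about (287,27) to (410,160), matching the predicted outline. The yellow carton and three cans are at unchanged pixels. One last check on the can hidden by the arm, then I'll hand in.

```bash
python3 -c "
from h import *
arm.camera('scene')
for q in('can_left','yellow_carton'): print(q,[(np.array(d['at']),round(d['score'],2)) for d in arm.boxes_of('scene',q)[:2]])
print(arm.sense()['t'],arm.sense()['contact_force'])
print(arm.finish_job())"
```

```text
can_left [(array([463. , 192.8,  59.8]), 0.61)]
yellow_carton [(array([561. ,  73.6,   9.2]), 0.27)]
12.0333 [-0.45  0.23 -0.15]
the job is handed in; nothing more can be done
None
```

The middle-sized white carton is home in the free left bay, and I handed the job in at about 12 s. I pushed it in +y with two fingertips on its right face to line it up, then pushed it squarely through the left gap. It stopped at the rear wall, where the largest force I read at the wrist was about 20 N; I then backed the arm clear.

**Last checks:**
- **Position:** the top view puts it at about (121, 66) mm in the drawer frame, 0.2° off square. The scene view gives about (123, 67) mm and 0.3°. The target is (120, 66).
- **Depth:** the push stopped 3 mm beyond my first estimate of the drawer's position. With that corrected, the drawn outlines match the carton and rear wall in both views.
- **Bystanders:** the yellow carton and the three cans I could see in the pictures had not moved. The can hidden by the arm in the top view was found within about 5 mm of where it started, about the accuracy of that measurement.

**Failed check:** the final detector call for the yellow carton returned only a low-score false hit (0.27), so its unchanged position rests on the two final pictures.

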